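Open the sampling port of the tube carousel and bring the marked station under it

TASK

Swivel the flat metal cover of the tube carousel sideways about its pivot screw until the round port is completely clear. It turns one way only and nothing shows which, so feel for it and go the other way if it is barred. Then turn the blue wheel until its white mark points at the red pointer, let go, and leave the other lab things where they are.

Things in the scene. Friction and masses are not known exactly. Their poses are not given: they have to be found in the camera images.
- carousel: Ivory sample carousel, fixed to the bench, 320 (x) x 430 (y) mm; origin at the centre of its underside, z up. Its flat top, the deck, is 90 mm above the bench. On its line x = 0 lie the wheel axis (y = -60 mm), the port (y = +65 mm) and the cover's pivot screw (y = +150 mm).
- port (a point): Centre of the round port, 53 mm across, in the deck (on the deck's top face). The shut cover lies over it.
- pivot (a point): The cover's pivot screw (vertical axis), at the height of the cover's top face, 17 mm above the deck. The cover is a 5 mm steel plate 173 mm long: a round hub 108 mm across about the screw and a round flap 68 mm across over the port. The screw head rises 6 mm above the plate.
- cover_grip (a point): Middle of the top edge of the purple upright fin on the cover, 45 mm above the deck and 85 mm from the pivot screw (over the port's centre when shut). The fin is 12 mm thick, 44 mm long (along the line to the screw) and 28 mm high. Fingers can pinch it across its thickness from above or push its side.
- cover (a joint): Swing of the cover in rad: 0 shut, positive anticlockwise from above, ends -1.35 and +1.35. Port clear beyond 0.78 either way. Friction is about 2 N at the fin; it stays where left. A stop hidden under the hub bars one way after about 0.1 rad of play; which way changes from start to start and cannot be seen. The barred way feels hard.
- wheel_axis (a point): On the wheel's vertical axis at the height of its rim top, 30 mm above the deck. The wheel is a blue dish 116 mm across with an upright rim wall 10 mm thick; its floor inside is 10 mm above the deck, its steel hub 28 mm across and 16 mm above the deck. The rim can be pinched from above, one finger inside the dish, and carried round.
- wheel (a joint): Turn of the blue wheel in rad, positive anticlockwise from above; the mark is at the pointer at 0 and again at 6.283. Turns between -3 and 9.3 with friction of about 0.12 N m (2.3 N at the rim), and stays where it is left.
- mark (a point): White engraved mark on the wheel: this point is on the outer top edge of the rim, 58 mm from the wheel axis. The mark is a 4 mm wide white line that runs out from the hub, over the rim and down its outside.
- pointer (a point): Tip of the fixed red pointer, 60 mm from the wheel axis on the carousel's +x side; its axes are the carousel's, so it points along -x at the wheel. The pointer is only 6 mm high above the deck.
- specimen_jar: Loose jar with a red cap on the deck, 38 mm across, 46 mm high; origin at the centre of its underside. Leave alone.
- slide_box: Loose orange box on the deck, 76 x 28 x 32 mm high; origin at the centre of its underside. Leave alone.
- blue_rack: Loose blue tube rack on the bench, 90 x 200 mm, 102 mm high with tubes; origin at the centre of its underside. Leave alone.
- white_rack: Loose white tube rack with purple caps on the bench, 90 x 200 mm, 102 mm high with tubes; origin at the centre of its underside. Leave alone.
- beaker: Loose glass beaker on the bench, 76 mm across, 100 mm high; origin at the centre of its underside. Leave alone.
- reagent_bottle: Loose amber bottle on the bench, 60 mm across, 130 mm high; origin at the centre of its underside. Leave alone.

How it is judged:
By the outcome, as a careful person would: the job done as asked, in the order asked, and still so for the second after the job is handed in, with the robot touching nothing.
It also fails if it takes over 72 s, if anything falls off the work surface, if the arm or the gripper's body presses on something with over 40 N, if the wrist force passes 120 N, or if a joint passes its speed limit or range.

ROBOT

A 6-joint arm with a two-finger parallel gripper is mounted at the origin on the work surface. World frame = base frame: x ahead of the robot, y to its left, z up, the work surface at z = 0. Lengths are in m, angles in rad, forces in N, time in s.
With the tool pointing down it reaches from about 0.225 to 0.875 m from the base axis. Payload 3.4 kg.
Tool frame: the origin (TCP) lies on the centre line of the jaws, within the pads' length; the fingertips stand 17 mm ahead of it and the grasp point (between the pads) lies 2 mm behind it; z points along the fingers, y is the line along which they close (so a half turn about z gives the same grasp; the last joint's range is limited). The gripper opens to 85 mm and grips with 20 to 120 N. Pads are 22 mm wide; open, the fingers measure 114 mm over their backs; the gripper's body (76 mm by 85 mm) begins 54 mm behind the grasp point. The pads swing forward as they close: fully open they stand 13 mm farther back than shut.
Start: joints at [-1.308, 0.276, 1.505, -0, 1.361, -0.121], TCP at [0.215, -0.533, 0.248] pointing down, gripper open.
Joint ranges: [-2.89, 2.89], [-0.75, 2.08], [0.22, 2.7], [-1.18, 4.32], [0.11, 2.71], [-2.7, 2.7]. Speed limits (rad/s): [2.57, 2.57, 3.14, 3.14, 3.14, 3.14].

INTERFACE

Orientations are given as a unit quaternion [w, x, y, z].
In Python, from rig import manip gives the robot as it stands.
- The arm moves only by the tool move_arm, never from a script. Its argument "steps" is one flat list of numbers, 7 for each row, row after row: the turn, a rotation vector about the world's x, y, z normalised to -1 to 1, where 1 is 360 degrees, then the shift along the world's x, y, z normalised to -1 to 1, where 1 is 1 m, then the opening, from -1 (shut) to 1 (fully open). A call has exactly 10 rows; each row is the pose to reach, as a shift and turn from the pose commanded when the call began, turning the shorter way round; what a row does not reach only later rows make up. A row lasts 1/10 s, in which the tool goes at most 50 mm and 8.59 degrees, less where a joint would pass 70% of its speed; a pose out of reach is approached as far as the arm can. A call with a number of a shift or a turn outside -1 to 1 is refused whole. A call with a gripper value outside its range is refused whole. The fingers move at their own pace and stop on an object; "squeeze" is the grip in N (left out, the last holds). Time passes only in rows, so rows that repeat a pose let the fingers close, or fill a call up. It gives the time, the measured TCP pose, the force, the opening and the grip force at its end, in the units of the state.
- manip.get_state(): the state, without advancing time (a new reading comes with each control period).
- manip.get_image(name): name is "scene" or "top" or "wrist"; returns a dict with "pixels" (400x640x3 uint8, blue, green, red), "fx", "fy", "cx", "cy" (pixels), "R" (3x3) and "t" (3): a world point X has camera coordinates R X + t. Camera axes: x right, y down, z forward; pixel columns grow to the right and rows downward; lengths in m; the calibration is good to about 2 mm. A picture is of the moment at which its call begins. There is no depth.
- manip.sign_off(): hands the job in; it is judged then, once.
The state is a dict: "clock": time; "qpos": joint angles; "qd": joint speeds; "effort": joint torques, N m; "position": TCP position; "ee_rot": TCP orientation; "contact_force": force on the tool from outside, world axes, zero at the start; "moment": the same for the moment, N m; "width": finger opening in m; "gripper_force": force on a finger pad.
Only numpy, scipy, OpenCV 4.12 (cv2) and the standard library are available. Lean on these libraries where they do the work, as an engineer would, in place of code of your own. Each camera call takes 0.05 s, during which the arm holds its last target. There are 200 camera calls.

## Working session

There is one attempt and no reset: what is moved stays moved. The work goes in short steps, Python scripts to look and compute and a tool call to move; the robot and the scene stay as the last step left them, time stands still between calls to the robot, and variables do not carry over. Pictures are saved under pics/ and viewed, at most 10 in all, crops included, and the job is handed in when it is done.

Besides the shell and the picture viewer there is one more tool, called after "Request:" as name(argument=value, ...) on one line, values as JSON. move_arm: Moves the arm, as the interface text tells. Scaled input: -1 to 1 covers 1 m each way for a shift and 360 degrees each way for a turn. Its arguments: {"type":"object","properties":{"steps":{"type":"array"},"squeeze":{"type":"number"}},"required":["steps"]}

```bash
mkdir -p pics
cat > h.py <<'E'
from rig import manip
import cv2, numpy as np
def shot(n,f,crop=None,s=1):
    d=manip.get_image(n); p=np.array(d["pixels"],dtype=np.uint8)
    np.savez("pics/"+f+".npz",p=p,K=[d["fx"],d["fy"],d["cx"],d["cy"]],R=d["R"],t=d["t"])
    if crop: p=p[crop[1]:crop[3],crop[0]:crop[2]]
    cv2.imwrite("pics/"+f+".png",cv2.resize(p,None,fx=s,fy=s,interpolation=cv2.INTER_CUBIC))
def unproj(f,u,v,z):
    d=np.load("pics/"+f+".npz"); K=d["K"]; R=d["R"]; t=d["t"]
    r=R.T@np.array([(u-K[2])/K[0],(v-K[3])/K[1],1]); c=-R.T@t
    return c+r*(z-c[2])/r[2]
def proj(f,X):
    d=np.load("pics/"+f+".npz"); K=d["K"]; x=d["R"]@np.array(X)+d["t"]
    return K[0]*x[0]/x[2]+K[2],K[1]*x[1]/x[2]+K[3]
E
python3 -c "
from h import *
shot('top','top1');shot('scene','sc1')
s=manip.get_state();print(s['ee_rot'],s['position'],s['width'],s['clock'])"
```

```text
[-8.34888737e-04  9.81644854e-01  1.90716231e-01 -5.08599157e-05] [ 0.21518893 -0.53273859  0.24751581] 0.08536350877810799 0.1
```

View pics/top1.png

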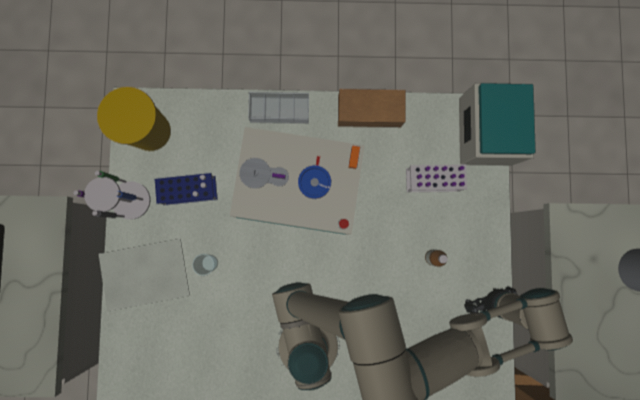

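View pics/sc1.png

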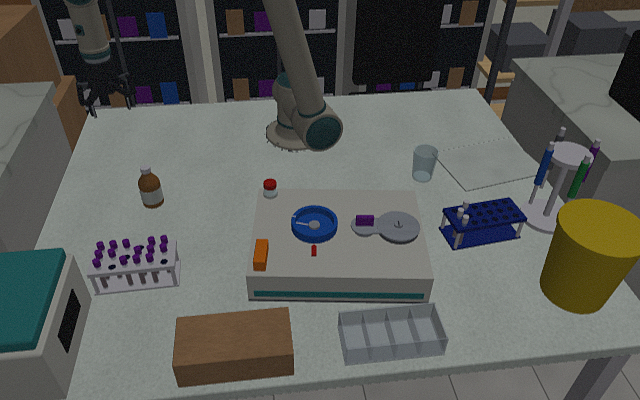

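Top: the pivot hub is at about (256,173), the purple fin at (279,176), the wheel at (315,182) with its mark toward (330,186), and the red pointer at (318,160). The jar is at (344,224) and the orange box at (354,157). The scene view shows the same layout. Next I measure.

```bash
cat > m.py <<'E'
from h import *
d=np.load("pics/top1.npz");p=d["p"].astype(int);b,g,r=p[...,0],p[...,1],p[...,2]
def cen(m,x0,y0,x1,y1):
    mm=np.zeros(m.shape,bool);mm[y0:y1,x0:x1]=m[y0:y1,x0:x1]; y,x=np.nonzero(mm); return x.mean(),y.mean(),len(x)
for n,m,box,z in [("wheelblue",(b>r+50),(290,160,340,205),.115),("fin",(b>g+25)&(r>g+12),(265,165,292,188),.135),("ptr",(r>g+60),(305,150,330,172),.096),("jar",(r>g+60),(335,210,355,235),.136),("box",(r>b+60),(345,140,365,172),.122)]:
    c=cen(m,*box);print(n,np.round(c,1),np.round(unproj("top1",c[0],c[1],z),4))
# deck: bright quad
m=cv2.inRange(d["p"][120:240,225:365],(0,0,0),(255,255,255))
for n,u,v in [("c1",248,128),("c2",361,142),("c3",350,234),("c4",231,215)]: print(n,np.round(unproj("top1",u,v,.09),4))
cv2.imwrite("pics/topc.png",cv2.resize(d["p"][120:240,225:365],None,fx=5.5,fy=5,interpolation=cv2.INTER_CUBIC) if 0 else cv2.resize(d["p"][120:238,225:365],None,fx=5,fy=5,interpolation=cv2.INTER_CUBIC))
E
python3 m.py
```

```text
wheelblue [313.8 181.3 732. ] [ 0.5834 -0.0129  0.115 ]
fin [278.  175.3  45. ] [0.5996 0.1093 0.135 ]
ptr [317.4 160.1  14. ] [ 0.6614 -0.0251  0.096 ]
jar [343.5 223.3  56. ] [ 0.4389 -0.1151  0.136 ]
box [354.  156.5 170. ] [ 0.6711 -0.151   0.122 ]
c1 [0.7739 0.2224 0.09  ]
c2 [ 0.7298 -0.1792  0.09  ]
c3 [ 0.4035 -0.1418  0.09  ]
c4 [0.4644 0.2736 0.09  ]
```

View pics/topc.png

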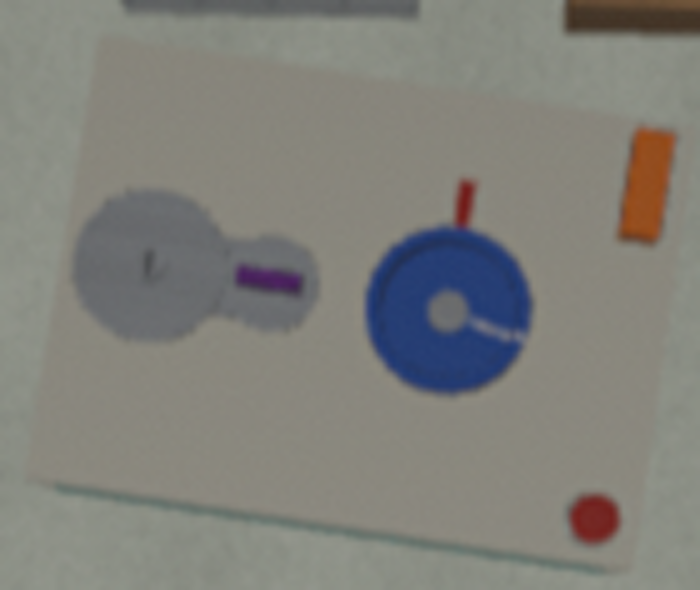

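Request:
move_arm(steps=[0,0,0.02,0.02,0.03,0.03,1,0,0,0.04,0.05,0.07,0.05,1,0,0,0.06,0.08,0.11,0.05,1,0,0,0.08,0.11,0.15,0.05,1,0,0,0.09,0.13,0.19,0.05,1,0,0,0.1,0.16,0.23,0.05,1,0,0,0.11,0.19,0.27,0.05,1,0,0,0.12,0.21,0.31,0.05,1,0,0,0.13,0.23,0.35,0.05,1,0,0,0.14,0.25,0.39,0.05,1], squeeze=25)

```text
clock: 1.1
position: [0.4657, -0.1413, 0.298]
ee_rot: [-0.0, 0.806, 0.592, -0.0]
contact_force: [1.2, -0.4, -0.0]
width: 0.0852
gripper_force: 0.0
```

Request:
move_arm(steps=[0,0,0.01,0.02,0.04,0,1,0,0,0.02,0.04,0.08,0,1,0,0,0.025,0.06,0.11,0,1,0,0,0.028,0.08,0.14,0,1,0,0,0.028,0.1,0.17,0,1,0,0,0.028,0.115,0.19,0,1,0,0,0.028,0.125,0.203,0,1,0,0,0.028,0.125,0.203,0,1,0,0,0.028,0.125,0.203,0,1,0,0,0.028,0.125,0.203,0,1])

```text
clock: 2.1
position: [0.5896, 0.0587, 0.2983]
ee_rot: [0.0, 0.752, 0.659, -0.0]
contact_force: [-0.2, 0.5, 0.0]
width: 0.0853
gripper_force: 0.0
```

```bash
python3 -c "
from h import *
shot('wrist','w1')
s=manip.get_state();print(s['ee_rot'],s['position'],s['qpos'],s['contact_force'],s['clock'])"
```

```text
[ 1.21330813e-04  7.52473901e-01  6.58622000e-01 -2.73742360e-04] [0.58963415 0.05861077 0.29851439] [-1.79924845e-02  2.80158541e-01  1.37564341e+00 -5.49603831e-04
  1.48603305e+00  1.14878366e-01] [ 0.04760313  0.67559478 -0.71521569] 2.15
```

View pics/w1.png

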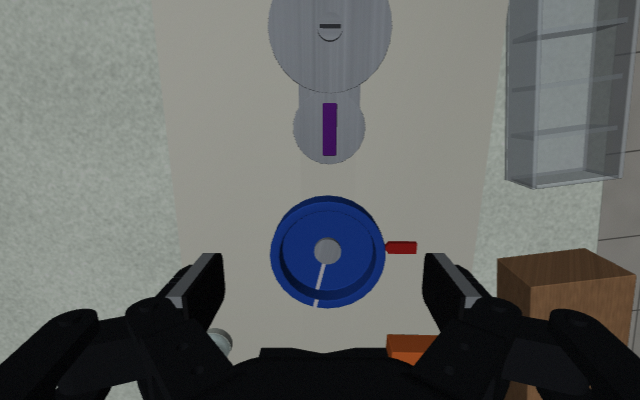

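The wrist view shows the screw at (330,27), the fin at (330,129), the wheel hub at (327,251), the mark's end at (317,304) and the pointer tip at (386,247).

```bash
cat > m2.py <<'E'
from h import *
d=np.load("pics/w1.npz");p=d["p"].astype(int);b,g,r=p[...,0],p[...,1],p[...,2]
y,x=np.nonzero((b>g+40)&(r>g+25)&(np.arange(400)[:,None]<180));print(x.min(),x.max(),y.min(),y.max(),len(x))
F=unproj("w1",x.mean(),y.mean(),.135)
m=((b>r+60)&(np.arange(400)[:,None]>185)&(np.arange(400)[:,None]<315)).astype(np.uint8)
c=max(cv2.findContours(m,0,1)[0],key=cv2.contourArea);(cx,cy),rad=cv2.minEnclosingCircle(c);print(cx,cy,rad)
W=unproj("w1",327,251,.106);S=unproj("w1",330,27,.112);P=unproj("w1",386,247.5,.096);M=unproj("w1",317,304,.12)
for n,v in dict(F=F,W=W,Wrim=unproj("w1",cx,cy,.12),S=S,P=P,M=M).items(): print(n,np.round(v,4))
a=lambda v:np.degrees(np.arctan2(v[1],v[0]))
print("lenSF",np.linalg.norm((S-F)[:2]),"SW",np.linalg.norm((S-W)[:2]),"yaw",a(S-W)-90,a(S-F)-90,"ptr",a(P-W),"mark",a(M-W),np.linalg.norm((M-W)[:2]))
E
python3 m2.py
```

```text
323 335 103 154 676
327.0802917480469 253.05490112304688 57.341949462890625
F [0.6001 0.1099 0.135 ]
W [ 0.5825 -0.0143  0.106 ]
Wrim [ 0.5829 -0.0104  0.12  ]
S [0.612  0.1926 0.112 ]
P [ 0.6448 -0.0229  0.096 ]
M [ 0.5651 -0.0657  0.12  ]
lenSF 0.08356834162658477 SW 0.20895979501652198 yaw -8.121362783850046 -8.16361705535418 ptr -7.858854592719653 mark -108.59462300746988 0.05428234446198707
```

Request:
move_arm(steps=[0,0,0,0.005,0.025,0,-0.35,0,0,-0.001,0.01,0.051,-0.01,-0.35,0,0,-0.001,0.01,0.051,-0.04,-0.35,0,0,-0.001,0.01,0.051,-0.07,-0.35,0,0,-0.001,0.01,0.051,-0.1,-0.35,0,0,-0.001,0.01,0.051,-0.125,-0.35,0,0,-0.001,0.01,0.051,-0.14,-0.35,0,0,-0.001,0.01,0.051,-0.152,-0.35,0,0,-0.001,0.01,0.051,-0.16,-0.35,0,0,-0.001,0.01,0.051,-0.16,-0.35])

```text
clock: 3.15
position: [0.5998, 0.1103, 0.1377]
ee_rot: [-0.0, 0.754, 0.657, -0.001]
contact_force: [0.8, -0.2, -0.8]
width: 0.0277
gripper_force: 0.0
```

Request:
move_arm(steps=[0,0,0,0.003,0,0,-0.35,0,0,0,0.006,-0.001,0,-0.35,0,0,0,0.008,-0.001,0,-0.35,0,0,0,0.01,-0.001,0,-0.35,0,0,0,0.012,-0.002,0,-0.35,0,0,0,0.014,-0.002,0,-0.35,0,0,0,0.015,-0.002,0,-0.35,0,0,0,0.016,-0.002,0,-0.35,0,0,0,0.017,-0.002,0,-0.35,0,0,0,0.017,-0.002,0,-0.35])

```text
clock: 4.15
position: [0.6171, 0.1085, 0.1382]
ee_rot: [0.0, 0.754, 0.657, -0.0]
contact_force: [-2.6, -0.8, 1.6]
width: 0.0277
gripper_force: 1.2
```

Request:
move_arm(steps=[0,0,0,0.0005,0,0,-0.35,0,0,0,0.001,0,0,-0.35,0,0,0,0.001,0,0,-0.35,0,0,0,0.0015,0,0,-0.35,0,0,0,0.002,0,0,-0.35,0,0,0,0.002,0,0,-0.35,0,0,0,0.0025,0,0,-0.35,0,0,0,0.003,0,0,-0.35,0,0,0,0.003,0,0,-0.35,0,0,0,0.003,0,0,-0.35])

```text
clock: 5.15
position: [0.6182, 0.1085, 0.1382]
ee_rot: [-0.001, 0.754, 0.657, -0.002]
contact_force: [-7.6, -1.9, 5.4]
width: 0.028
gripper_force: 3.6
```

Request:
move_arm(steps=[0,0,0,0.0005,0,0,-0.35,0,0,0,0.001,0,0,-0.35,0,0,0,0.001,0,0,-0.35,0,0,0,0.0015,0,0,-0.35,0,0,0,0.002,0,0,-0.35,0,0,0,0.002,0,0,-0.35,0,0,0,0.0025,0,0,-0.35,0,0,0,0.003,0,0,-0.35,0,0,0,0.003,0,0,-0.35,0,0,0,0.003,0,0,-0.35])

```text
clock: 6.15
position: [0.619, 0.1084, 0.138]
ee_rot: [-0.003, 0.754, 0.657, -0.004]
contact_force: [-10.5, -1.8, 7.4]
width: 0.0281
gripper_force: 5.7
```

Request:
move_arm(steps=[0,0,0,-0.013,0.002,0,-0.35,0,0,0,-0.023,0.002,0,-0.35,0,0,-0.0167,-0.032,0.004,0,-0.35,0,0,-0.0333,-0.04,0.006,0,-0.35,0,0,-0.05,-0.048,0.01,0,-0.35,0,0,-0.0667,-0.056,0.014,0,-0.35,0,0,-0.0833,-0.063,0.019,0,-0.35,0,0,-0.1,-0.07,0.025,0,-0.35,0,0,-0.1167,-0.076,0.0315,0,-0.35,0,0,-0.1333,-0.0815,0.0386,0,-0.35])

```text
clock: 7.15
position: [0.5433, 0.1476, 0.1387]
ee_rot: [0.001, 0.957, 0.291, 0.002]
contact_force: [1.8, -0.8, -0.6]
width: 0.028
gripper_force: 1.0
```

Request:
move_arm(steps=[0,0,-0.0167,-0.0046,0.0076,0,-0.35,0,0,-0.0333,-0.0084,0.0157,0,-0.35,0,0,-0.05,-0.0116,0.0255,0,-0.35,0,0,-0.05,-0.0116,0.0255,0,-0.35,0,0,-0.05,-0.0105,0.0225,0,-0.35,0,0,-0.05,-0.0105,0.0225,0.02,-0.35,0,0,-0.05,-0.0105,0.0225,0.05,-0.35,0,0,-0.05,-0.0105,0.0225,0.09,-0.35,0,0,-0.05,-0.0105,0.0225,0.13,-0.35,0,0,-0.05,-0.0105,0.0225,0.16,-0.35])

```text
clock: 8.15
position: [0.5322, 0.1695, 0.301]
ee_rot: [-0.0, 0.99, 0.141, 0.002]
contact_force: [0.8, 0.1, 0.6]
width: 0.028
gripper_force: 0.0
```

Request:
move_arm(steps=[0,0,0,0.009,-0.033,0,-0.3,0,0,0,0.018,-0.066,0,-0.3,0,0,0,0.027,-0.1,0,-0.3,0,0,0,0.036,-0.132,0,-0.3,0,0,0,0.036,-0.132,0,-0.3,0,0,0,0.036,-0.132,0,-0.3,0,0,0,0.036,-0.132,0,-0.3,0,0,0,0.036,-0.132,0,-0.3,0,0,0,0.036,-0.132,0,-0.3,0,0,0,0.036,-0.132,0,-0.3])

```text
clock: 9.15
position: [0.5671, 0.0386, 0.2984]
ee_rot: [0.0, 0.99, 0.141, 0.0]
contact_force: [-0.2, 0.0, 0.2]
width: 0.0297
gripper_force: 0.0
```

```bash
python3 -c "
from h import *
shot('wrist','w2')
s=manip.get_state();print(s['ee_rot'],s['position'],s['qpos'],s['clock'])"
```

```text
[3.51365875e-05 9.90041274e-01 1.40777358e-01 9.70165193e-05] [0.56719061 0.0385179  0.29843905] [-5.45564778e-02  2.42498034e-01  1.42829481e+00 -3.13376050e-05
  1.47059582e+00  1.23374988e+00] 9.2
```

View pics/w2.png

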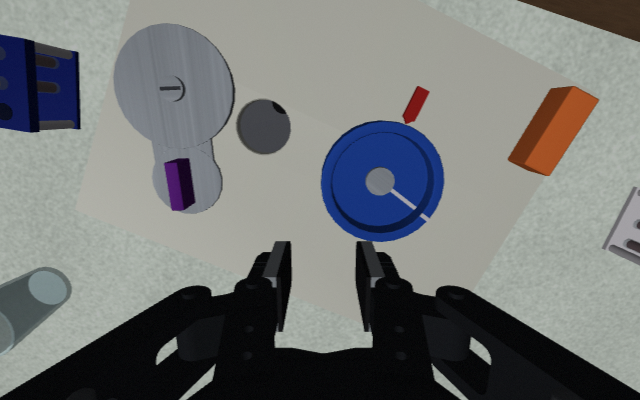

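The port at (264,126) is uncovered. The screw is at (172,89), the fin's top at about (178,184), the hub at (380,181), the mark's end at (429,219) and the pointer tip at (407,123).

Run:
```python
from h import *
U=lambda u,v,z:unproj("w2",u,v,z)[:2]
a=lambda v:np.degrees(np.arctan2(v[1],v[0]))
W=U(380,181,.106);S=U(172,89,.112);F=U(176,185,.135);P=U(407,123,.096);M=U(429,219,.12)
print("W",W,"S",S,"F",F,"swing",a(F-S)+98.1,"ptr",a(P-W),"mark",a(M-W),np.linalg.norm(M-W),"yaw",a(S-W)-90)
M2=U(391,190,.1);M3=U(418,210,.1); print(a(M2-W),a(M3-W), a(M3-M2))
```

```text
W [ 0.5827899  -0.01493225] S [0.61121871 0.1918916 ] F [0.53286698 0.16522053] swing -63.101333659233376 ptr -8.465134749881406 mark -110.35782241569534 0.0579061760094739 yaw -7.826501290479598
-113.64430038156111 -111.1088199169411 -109.94661980253244
```

Request:
move_arm(steps=[0,0,0,0.001,-0.002,-0.03,-0.3,0,0,0,0.001,-0.002,-0.07,-0.3,0,0,0,0.001,-0.002,-0.11,-0.3,0,0,0,0.001,-0.002,-0.14,-0.3,0,0,0,0.001,-0.002,-0.16,-0.3,0,0,0,0.001,-0.002,-0.172,-0.3,0,0,0,0.001,-0.002,-0.174,-0.3,0,0,0,0.001,-0.002,-0.174,-0.3,0,0,0,0.001,-0.002,-0.174,-1,0,0,0,0.001,-0.002,-0.174,-1], squeeze=30)

```text
clock: 10.2
position: [0.5686, 0.0358, 0.1258]
ee_rot: [0.0, 0.99, 0.14, 0.001]
contact_force: [-1.7, -1.2, 4.4]
width: 0.0103
gripper_force: 28.5
```

Request:
move_arm(steps=[0,0,0,0,0,0,-1,0,0,0,0,0,0,-1,0,0,0,0,0,0,-1,0,0,0,0,0,0,-1,0,0,0,0,0,0,-1,0,0,0,0,0,0,-1,0,0,0,0,0,0,-1,0,0,0,0,0,0,-1,0,0,0,0,0,0,-1,0,0,0,0,0,0,-1])

```text
clock: 11.2
position: [0.5685, 0.0357, 0.1257]
ee_rot: [0.0, 0.99, 0.14, 0.001]
contact_force: [-2.8, -0.4, 6.8]
width: 0.0104
gripper_force: 28.7
```

Request:
move_arm(steps=[0,0,0.0139,-0.0043,-0.0014,0,-1,0,0,0.0278,-0.0085,-0.0032,0,-1,0,0,0.0417,-0.0125,-0.0054,0,-1,0,0,0.0556,-0.0163,-0.0079,0,-1,0,0,0.0694,-0.0199,-0.0107,0,-1,0,0,0.0833,-0.0232,-0.0138,0,-1,0,0,0.0972,-0.0262,-0.0172,0,-1,0,0,0.1111,-0.0289,-0.0209,0,-1,0,0,0.125,-0.0313,-0.0247,0,-1,0,0,0.1389,-0.0334,-0.0288,0,-1])

```text
clock: 12.2
position: [0.5358, 0.0062, 0.1258]
ee_rot: [0.002, 0.837, 0.547, 0.001]
contact_force: [-1.3, -2.2, 4.5]
width: 0.0102
gripper_force: 29.5
```

Request:
move_arm(steps=[0,0,0.0139,-0.0017,-0.0042,0,-1,0,0,0.0278,-0.003,-0.0086,0,-1,0,0,0.0417,-0.0039,-0.013,0,-1,0,0,0.0556,-0.0045,-0.0176,0,-1,0,0,0.0694,-0.0046,-0.0221,0,-1,0,0,0.0833,-0.0043,-0.0267,0,-1,0,0,0.0972,-0.0037,-0.0312,0,-1,0,0,0.1111,-0.0026,-0.0356,0,-1,0,0,0.125,-0.0012,-0.0399,0,-1,0,0,0.1389,0.0006,-0.0441,0,-1])

```text
clock: 13.2
position: [0.5375, -0.0381, 0.1258]
ee_rot: [0.003, 0.528, 0.849, 0.001]
contact_force: [1.6, -1.5, 2.6]
width: 0.0102
gripper_force: 28.9
```

Request:
move_arm(steps=[0,0,0.0022,0.0004,-0.0007,0,-1,0,0,0.0047,0.0007,-0.0014,0,-1,0,0,0.0047,0.0007,-0.0014,0,-1,0,0,0.0047,0.0007,-0.0014,0,-1,0,0,0.0047,0.0007,-0.0014,0,-1,0,0,0.0047,0.0007,-0.0014,0,-1,0,0,0.0047,0.0007,-0.0014,0,-1,0,0,0.0047,0.0007,-0.0014,0,-1,0,0,0.0047,0.0007,-0.0014,0,-1,0,0,0.0047,0.0007,-0.0014,0,-1])

```text
clock: 14.2
position: [0.5382, -0.0393, 0.1257]
ee_rot: [0.003, 0.517, 0.856, 0.0]
contact_force: [2.3, -3.0, 5.3]
width: 0.0099
gripper_force: 29.5
```

```bash
python3 -c "
from h import *
shot('wrist','w3')
s=manip.get_state();print(s['ee_rot'],s['position'],s['contact_force'],s['clock'])"
```

```text
[2.69441129e-03 5.17064394e-01 8.55942145e-01 4.43424803e-04] [ 0.53815096 -0.03927961  0.1257552 ] [ 1.18766556 -2.46329673  5.58119222] 14.25
```

View pics/w3.png

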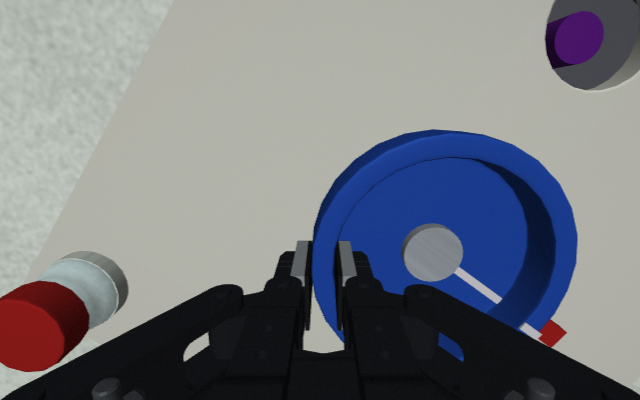

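The mark, a line from (458,268) to (538,333), now ends at the red pointer at (552,333). I'll release, rise and check from above.

Request:
move_arm(steps=[0,0,0,0,0,0,-0.35,0,0,0,0,0,0,-0.35,0,0,0,0,0,0,-0.35,0,0,0,0,0,0.01,-0.35,0,0,0,0,0,0.03,-0.35,0,0,0,0,0,0.06,-0.35,0,0,0,0,0,0.1,-0.35,0,0,0,-0.02,0,0.14,-0.35,0,0,0,-0.05,0,0.17,-0.35,0,0,0,-0.07,0,0.17,-0.35])

```text
clock: 15.25
position: [0.4669, -0.0386, 0.2995]
ee_rot: [0.004, 0.516, 0.856, 0.001]
contact_force: [0.6, -0.3, -0.1]
width: 0.0275
gripper_force: 0.0
```

```bash
python3 -c "
from h import *
shot('wrist','w4')
s=manip.get_state();print(s['position'],s['clock'])"
```

```text
[ 0.46261094 -0.03806775  0.29759368] 15.3
```

View pics/w4.png

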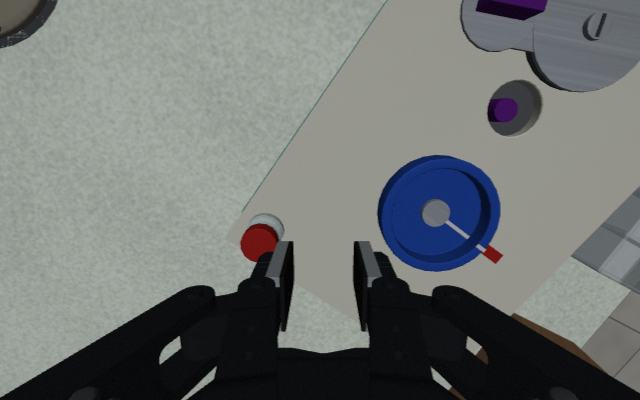

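The mark's line, from (446,221) to (486,249), leads to the pointer at (492,255). I'll take a sub-pixel measurement from a settled frame.

```bash
cat > m5.py <<'E'
from h import *
shot('wrist','w5',(370,145,510,275),4)
d=np.load("pics/w5.npz");p=d["p"].astype(int);b,g,r=p[...,0],p[...,1],p[...,2]
a=lambda v:np.degrees(np.arctan2(v[1],v[0]))
U=lambda u,v,z:unproj("w5",u,v,z)[:2]
w=np.zeros(r.shape,bool);w[150:270,375:500]=((r>120)&(g>120))[150:270,375:500]
W0=np.array([.5827,-.0145])
ys,xs=np.nonzero(w);fl=np.array([U(x,y,.1) for x,y in zip(xs,ys)])
q=fl-W0;R=np.hypot(q[:,0],q[:,1]);an=np.array([a(v) for v in q])
for lo,hi in [(.018,.026),(.026,.034),(.034,.042)]:
    k=(R>lo)&(R<hi)&(abs(an+8)<20);print("floor",lo,k.sum(),an[k].mean() if k.any() else None)
tp=np.array([U(x,y,.12) for x,y in zip(xs,ys)])-W0;R=np.hypot(*tp.T);an=np.array([a(v) for v in tp])
k=(R>.049)&(R<.0575)&(abs(an+8)<20);print("rim",k.sum(),an[k].mean())
ys,xs=np.nonzero((r>g+70)&(np.arange(640)>470)&(np.arange(400)[:,None]>230));P=np.array([U(x,y,.096) for x,y in zip(xs,ys)])-W0
print("ptr",len(P),a(P.mean(0)),np.linalg.norm(P.mean(0)),"hub",U(436,213,.106))
E
python3 m5.py
```

```text
floor 0.018 25 -9.10468508112744
floor 0.026 24 -9.110851606978331
floor 0.034 25 -8.87250045032075
rim 29 -8.886436256311864
ptr 175 -8.077512896446732 0.08457021700642142 hub [ 0.57593865 -0.01340401]
```

View pics/w5.png

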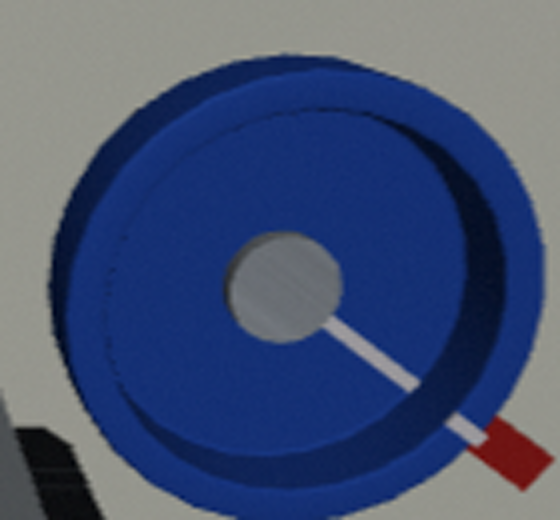

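The mark points at the pointer to within about 1°, the port is clear and the gripper is free of everything, so I'm handing in.

```bash
python3 -c "
from rig import manip
print(manip.sign_off())"
```

```text
the job is handed in; nothing more can be done
None
```

The job is handed in: anticlockwise was barred, so I swung the cover clockwise about 1.1 rad and the port is clear; the wheel's white mark is within about 1° of the red pointer, and the gripper has let go and touches nothing.

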